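# Jack up the front of the drain stand and hold it

### The arm

A 6-joint arm with a two-finger parallel gripper is mounted at the origin on a cart in front of the work surface, level with it; the furniture and walls round the work are solid. World frame = base frame: x ahead of the robot, y to its left, z up, the work surface at z = 0. Lengths are in mm, angles in rad, forces in N, time in s.
With the tool pointing down it reaches from about 275 to 1000 mm from the base axis. Payload 8.4 kg.
Tool frame: the origin (TCP) lies at the very end of the fingers, on their centre line; the grasp point (between the pads) lies 19 mm behind it; z points along the fingers, y is the line along which they close (so a half turn about z gives the same grasp; the last joint's range is limited). The gripper opens to 85 mm and grips with 20 to 120 N. Pads are 22 mm wide; open, the fingers measure 114 mm over their backs; the gripper's body (76 mm by 85 mm) begins 54 mm behind the grasp point. The pads swing forward as they close: fully open they stand 13 mm farther back than shut.
Start: joints at [-1.22, 0.353, 1.633, -0, 1.155, -0.002], TCP at [215.953, -586.509, 231.281] pointing down, gripper open.
Joint ranges: [-2.63, 2.63], [-0.92, 2.1], [0.06, 2.66], [-1.3, 4.44], [0, 2.69], [-3.02, 3.02]. Speed limits (rad/s): [2.22, 2.22, 2.79, 3.14, 3.14, 3.14].

### API

Orientations are given as [roll, pitch, yaw] about the fixed x, y, z axes, in that order (R = Rz(yaw) Ry(pitch) Rx(roll)).
In Python, from rig import sensors, grab_frame, camera_params, order gives the robot as it stands. The module is installed in compiled form; this text tells all that it offers.
- The arm moves only by the tool move_arm, never from a script. Its argument "motion" is a list of rows, each a list of 7 numbers: the turn, a rotation vector about the tool's x, y, z in shares of 4 rad (1.0 is 4 rad), then the shift along the tool's x, y, z in fractions of the full range, 1 being 0.8 m, then the finger opening in m, from 0 to 0.0854. A call has 1 to 8 rows; each row is the pose to reach, as a shift and turn from the pose commanded when the call began, along the tool's axes at that moment; what a row does not reach only later rows make up. A row lasts 1/8 s, in which the tool goes at most 62.5 mm and 10.7 degrees, less where a joint would pass 70% of its speed; a pose out of reach is approached as far as the arm can. No shift or turn number may pass 1 either way. A call with a gripper value outside its range is refused whole. The fingers move at their own pace and stop on an object; "grip_force" is the grip in N (left out, the last holds). Time passes only in rows, so rows that repeat a pose let the fingers close. It gives the time, the measured TCP pose, the force, the opening and the grip force at its end, in the units of the state.
- sensors.sense(): the state, without advancing time (a new reading comes with each control period).
- grab_frame(name): name is "scene" or "top" or "wrist"; returns (picture, depth): 384x512x3 uint8, red, green, blue; 384x512 float32, mm along the optical axis (not along the pixel's ray), 0 where there is no reading.
- camera_params(name): a dict with "camera_matrix" (3x3 intrinsics, pixels), "world_from_camera" (4x4, takes a point from camera to world coordinates). Camera axes: x right, y down, z forward; pixel columns grow to the right and rows downward; lengths in mm; the calibration is good to about 2 mm. A picture is of the moment at which its call begins: read the wrist's pose just before it. camera_params takes no time and is no camera call; for the wrist camera it gives the pose at the moment of the call.
- order.sign_off(): hands the job in; it is judged then, once.
The state is a dict: "clock": time; "qpos": joint angles; "qvel": joint speeds; "joint_efforts": joint torques, N m; "eef_pos": TCP position; "tcp_rot": TCP orientation; "contact_force": force on the tool from outside, world axes, zero at the start; "wrist_torque": the same for the moment, N m; "opening": opening from 0.0 (shut) to 1.0 (fully open); "grasp_force": force on a finger pad.
Only numpy, scipy, OpenCV 4.12 (cv2) and the standard library are available. Lean on these libraries where they do the work, as an engineer would, in place of code of your own. Each camera call takes 0.05 s, during which the arm holds its last target. There are 200 camera calls.

### The job

Tilt the small hinged drain stand so that the rinsed parts on it drain to the back: move the red toe jack up to it and set it flat on the worktop with its saddle centred under the stand's yellow-marked lift pad, and let go of it. Then pump the handle: one trial stroke all the way down, let it come all the way up again, then press it all the way down once more and finish still holding it down, with the front of the stand raised (the jack sinks when released). Do not touch the stand or what is on it with the robot, keep the jack upright and leave the other things where they are.

Things in the scene. Friction and masses are not known exactly. Their poses are not given: they have to be found in the camera images.
- jack: red toe jack, about 0.8 kg, loose; origin centre under its housing, +x to the toe, z up. Base plate x -110..75, 80 mm wide, 8 thick. Red housing, to grip across y from above: x -30..30, 36 mm wide, z 8..78. Toe 28 mm wide reaches x 79, its saddle (30 mm across) at x 62, z 38 when down. Handle hinged at x -36, z 58, rises backwards over -x. 20 N on the handle's end do not tip it
- saddle (a point): centre of the top of the jack's round saddle; it goes straight up with the toe, 22 mm in a full stroke (44 mm per rad of the handle); axes as the jack
- jack_handle (a joint): angle of the pump handle: 0 all the way up (32 degrees above level, where its spring returns it), 0.5 rad all the way down (against a stop, 3 degrees above level). Needs about 2 to 7 N at the pad; the handle swings up again and the saddle sinks when it is not held.
- press_pad (a point): middle of the top face of the black rubber pad (50 x 44 x 12 mm) at the end of the pump handle, 110 mm from the hinge along the handle and 6 mm above its centre line; 122 mm above the worktop when up, 70 mm when down; push down on it from above. Axes: the jack's, turned with the handle by the joint angle alone
- stand: drain stand, fixed to the worktop: steel foot plate 130 (x) x 124 mm, origin centre under it, -x its front where the lift lug sticks out, z up. Its aluminium platform (108 mm wide, top 58 mm above the worktop) is hinged at the rear (x 52, z 46 mm) and carries a blue bur block and a coiled white helix tester, fixed to it, 0.1 m high in all; a tap stands to the right of it
- lift_pad (a point): centre of the underside of the round yellow lift pad (30 mm across) below the end of the grey lug (44 mm wide, 8 thick, ends 22 mm in front of this point); 95 mm in front of the stand's origin, 47 mm above the worktop; a yellow disc with a black cross marks it on top of the lug; axes as the stand, tilting with the platform
- platform (a joint): tilt of the stand's platform about its rear hinge: 0 down on its feet, grows as the front is raised; a full stroke of the jack under the pad gives about 0.08 rad (pad raised 12 to 13 mm)
- carton: bystander: upright white and purple carton 34 x 62 x 88 mm, origin centre of underside
- glass_beaker: bystander: glass beaker 72 mm across, 90 mm high, origin centre of underside; to the right of it stands a fixed white water distiller (0.35 m high, 0.33 m across, centre near x 0.58, y -0.50, its spout reaching to x 0.39, y -0.48): keep the arm clear of that

How it is judged (in metres and radians):
On the way, in this order (a step that is already met when the one before it is completed fails the run):
1. the jack stands released on the worktop, saddle under the lift pad, handle up (horizontal distance between saddle and lift_pad below 0.012 m and height (world z) of jack below 0.004 m and angle between jack's own z axis and vertical below 0.05 rad and contact force between the fingers and jack below 0.2 N and value of joint jack_handle below 0.06 rad and value of joint platform below 0.008 rad), for 0.2 s.
2. trial stroke: handle all the way down, stand raised by the jack (value of joint jack_handle above 0.45 rad and value of joint platform above 0.06 rad and contact force between jack and stand above 2 N), for 0.1 s.
3. handle all the way up again, stand back on its feet (value of joint jack_handle below 0.06 rad and value of joint platform below 0.008 rad), for 0.1 s.
At the end, for the whole second after the job is handed in: Fingers press on the jack (over 1 N), handle beyond 0.45 rad; platform raised over 0.06 rad and still, resting on the jack with over 2 N; saddle within 15 mm sideways of the lift pad's centre; jack flat on the worktop (within 4 mm, 0.05 rad) (all of step 2 and contact force between the fingers and jack above 1 N and horizontal distance between saddle and lift_pad below 0.015 m and height (world z) of jack below 0.004 m and angle between jack's own z axis and vertical below 0.05 rad and velocity of joint platform below 0.05 rad/s); the arm keeps its last pose, push and grip.
It fails at once if the robot touches the stand with more than 2 N (contact force between any of the arm, the fingers and stand above 2 N).
It fails at once if the jack is tipped by more than 30 degrees (angle between jack's own z axis and vertical above 0.52 rad).
It fails at once if another thing is moved by more than 30 mm (distance of any of carton, glass_beaker from where it was at the start of the episode above 0.03 m).
It also fails if it takes over 58 s, if anything falls off the work surface, if the arm or the gripper's body presses on something with over 40 N, if the wrist force passes 120 N, or if a joint passes its speed limit or range.

## Working session

There is one attempt and no reset: what is moved stays moved. The work goes in short steps, Python scripts to look and compute and a tool call to move; the robot and the scene stay as the last step left them, time stands still between calls to the robot, and variables do not carry over. Pictures are saved under pics/ and viewed, at most 10 in all, crops included, and the job is handed in when it is done.

Besides the shell and the picture viewer there is one more tool, called after "Call:" as name(argument=value, ...), one argument or row to a line, values as JSON. move_arm: Moves the arm, as the interface text tells. Its arguments: {"type":"object","properties":{"motion":{"type":"array","items":{"type":"array","items":{"type":"number"}}},"grip_force":{"type":"number"}},"required":["motion"]}

```bash
mkdir -p pics; python3 - <<'E'
from rig import sensors, grab_frame, camera_params
import cv2,numpy as np
print(sensors.sense())
for n in("scene","top"):
    p,d=grab_frame(n); cv2.imwrite(f"pics/{n}0.png",p[:,:,::-1]); np.savez(f"{n}0.npz",p=p,d=d)
    c=camera_params(n); print(n,c["camera_matrix"].tolist(),np.round(c["world_from_camera"],3).tolist())
E
```

```text
{'clock': 0.0, 'qpos': array([-1.22039663e+00,  3.53621995e-01,  1.63413643e+00, -2.65122129e-06,
        1.15520096e+00, -2.36881970e-03]), 'qvel': array([-6.06063271e-04, -8.57369559e-05,  9.32260611e-04,  3.34283749e-04,
       -6.87924982e-04, -6.57881404e-04]), 'joint_efforts': array([-6.74150033e-04, -6.05266142e+01, -3.42068052e+01, -2.12743163e-05,
        9.38176032e-03,  8.10760184e-05]), 'eef_pos': array([ 215.78975424, -586.05863049,  230.57703238]), 'tcp_rot': array([-3.14022591e+00, -8.13483587e-07,  3.52769587e-01]), 'contact_force': array([-0.28934236,  0.41227919,  0.13779568]), 'wrist_torque': array([ 0.0241877 ,  0.02955423, -0.02433212]), 'grasp_force': 0.0, 'opening': 1.000334058735288}
scene [[498.3564504440835, 0.0, 260.6709696022411], [0.0, 498.3564504440835, 191.28646592164932], [0.0, 0.0, 1.0]] [[0.823, -0.251, 0.51, -257.265], [-0.568, -0.347, 0.746, -1157.928], [-0.01, -0.904, -0.428, 779.452], [0.0, 0.0, 0.0, 1.0]]
top [[380.4201631606667, 0.0, 256.10362472310646], [0.0, 380.4201631606667, 195.27961650827552], [0.0, 0.0, 1.0]] [[0.022, -0.999, 0.035, 472.737], [-1.0, -0.022, -0.002, -0.522], [0.003, -0.035, -0.999, 1134.895], [0.0, 0.0, 0.0, 1.0]]
```

View pics/scene0.png

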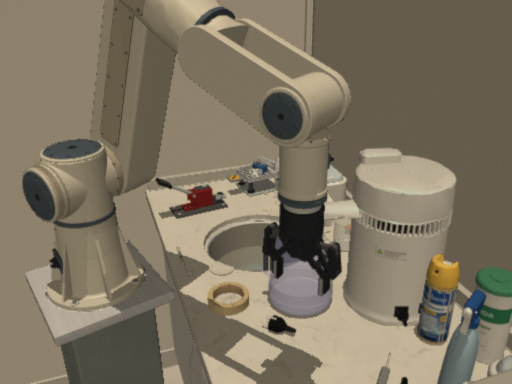

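View pics/top0.png

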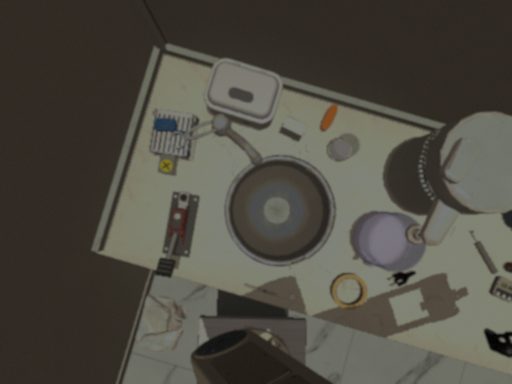

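The scene picture shows the jack left of the sink (about 200,200) with the stand behind it (258,178). In the top picture the jack is at (180,222) with its toe up at (183,196) and its handle pad at (165,267). The yellow mark is at (167,166) and the tap at (222,125).

```bash
cat > h.py <<'E'
import cv2,numpy as np
from rig import sensors, grab_frame, camera_params
def ray(n,uv,z,c=None):
    c=c or camera_params(n);K=c["camera_matrix"];T=np.array(c["world_from_camera"])
    uv=np.atleast_2d(np.float64(uv));d=np.c_[uv,np.ones(len(uv))]@np.linalg.inv(K).T@T[:3,:3].T
    o=T[:3,3];return o+d*((z-o[2])/d[:,2])[:,None]
def cloud(n,d,c=None):
    c=c or camera_params(n);K=np.array(c["camera_matrix"]);T=np.array(c["world_from_camera"])
    v,u=np.indices(d.shape);P=np.stack([(u-K[0,2])/K[0,0]*d,(v-K[1,2])/K[1,1]*d,d],-1)
    return P@T[:3,:3].T+T[:3,3]
E
python3 - <<'E'
from h import *
f=np.load("top0.npz");p,d=f["p"],f["d"];W=cloud("top",d)
hsv=cv2.cvtColor(p,cv2.COLOR_RGB2HSV)
def blob(m,name):
    n,l,s,c=cv2.connectedComponentsWithStats(m.astype(np.uint8))
    for i in range(1,n):
        if s[i,4]>15:
            k=l==i;print(name,s[i],c[i].round(1),"z med",np.median(W[k][:,2]).round(1),"xyz",W[k].mean(0).round(1))
roi=np.zeros(d.shape,bool);roi[100:285,140:230]=1
H,S,V=[hsv[...,i].astype(int) for i in range(3)]
blob(roi&(H>20)&(H<35)&(S>140)&(V>70),"yellow")
blob(roi&((H<8)|(H>172))&(S>140)&(V>50),"red")
pl=roi&(abs(W[...,2]-8)<40)&(V<120)
blob(pl,"dark")
c=p[105:285,140:230];cv2.imwrite("pics/crop.png",cv2.convertScaleAbs(cv2.resize(c[:,:,::-1],None,fx=3.3,fy=3.3,interpolation=cv2.INTER_CUBIC),alpha=1.5))
E
```

```text
yellow [160 160  12  12 110] [165.7 165.2] z med 58.4 xyz [590.5 255.7  58.3]
red [179 210   7  22  45] [182.5 220.6] z med 70.7 xyz [435.3 201.2  70.9]
dark [140 100  11  35 201] [143.2 111.6] z med 15.9 xyz [752.3 336.3  18.7]
dark [205 103  14  18  67] [210.3 112.1] z med 0.1 xyz [758.8 139.9   5.9]
dark [192 116  15  12  53] [197.1 122.1] z med 5.6 xyz [726.  177.4  12.7]
dark [191 128  17   8  45] [196.7 132.4] z med 4.4 xyz [697.2 179.    3. ]
dark [212 132  17   7  39] [219.2 134.8] z med 6.0 xyz [689.9 110.9  10.7]
dark [161 138  39  38 239] [185.1 156.2] z med 3.4 xyz [625.  211.8   3.5]
dark [149 151  12  22  52] [156.4 158.2] z med 0.1 xyz [617.2 297.8   1.3]
dark [224 186   6  49 209] [227.  209.9] z med -17.1 xyz [467.5  83.8 -13. ]
dark [ 140  191   60   80 1505] [180.7 226.4] z med 7.2 xyz [415.7 217.5   9.9]
dark [193 281  15   4  17] [199.9 282.6] z med -1.3 xyz [250.5 157.8  -1.5]
```

View pics/crop.png

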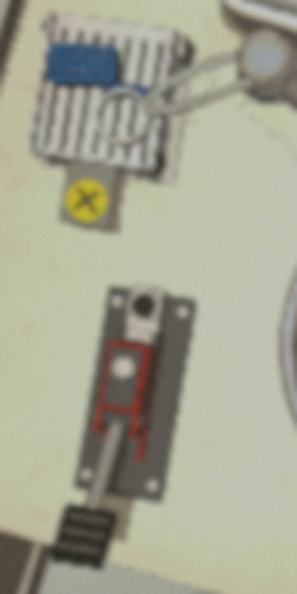

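The crop shows the base plate corners at about (110,286), (196,296), (162,502) and (76,490), the saddle at (144,304), and the yellow cross at (86,200). The jack's toe points roughly along +x, towards the stand. I'll work out the poses and a hover move.

```bash
cat >> h.py <<'E'
from scipy.spatial.transform import Rotation as R
def rel(pos,yaw,s=None):
    "row (turn, shift m) from the present pose to TCP pos mm, tool down, yaw"
    s=s or sensors.sense();A=R.from_euler('xyz',s["tcp_rot"]);B=R.from_euler('xyz',[np.pi,0,yaw])
    return np.r_[(A.inv()*B).as_rotvec(),A.inv().apply(np.array(pos)-s["eef_pos"])/1000].round(4)
E
python3 - <<'E'
from h import *
o=lambda q:np.array(q)/3.3+np.array([140,105])-0.35
c=ray("top",o([(110,286),(196,296),(162,502),(76,490)]),8)
print(c.round(1)); print("yaw",[np.arctan2(*(a-b)[1::-1]) for a,b in((c[0],c[3]),(c[1],c[2]))])
s=ray("top",o([(144,304)]),38)[0];print("saddle",s)
yaw=np.mean([np.arctan2(*(a-b)[1::-1]) for a,b in((c[0],c[3]),(c[1],c[2]))])
ctr=c.mean(0);e=np.array([np.cos(yaw),np.sin(yaw),0]);O=ctr+17.5*e;O[2]=0
print("origin",O,"from saddle",s-62*e,"pad",ray("top",[166.0,165.3],58))
print(rel([O[0]-60*e[0],O[1]-60*e[1],300],yaw))
E
```

```text
[[519.  243.7   8. ]
 [511.7 166.3   8. ]
 [327.1 191.5   8. ]
 [336.1 268.6   8. ]]
yaw [np.float64(-0.13511007318341708), np.float64(-0.13597485047596583)]
saddle [502.66962664 207.05306484  38.        ]
origin [440.79749689 215.16220031   0.        ] from saddle [441.23827977 215.43098951  38.        ] pad [[590.37167311 254.89229436  58.        ]]
[-1.200e-03  3.000e-04  4.884e-01  4.351e-01 -7.024e-01 -6.850e-02]
```

The manual's scale: shifts go in shares of 0.8 m and turns go in shares of 4 rad. Converting my numbers, -0.702 m / 0.8 = -0.8775, 0.435 m / 0.8 = 0.5438, 0.49 rad / 4 = 0.1225.

Call:
move_arm(
  motion=[
    [0, 0, 0.025, 0.0675, -0.11, -0.025, 0.0854],
    [0, 0, 0.1225, 0.5438, -0.8775, -0.085, 0.0854],
    [0, 0, 0.1225, 0.5438, -0.8775, -0.085, 0.0854],
    [0, 0, 0.1225, 0.5438, -0.8775, -0.085, 0.0854],
    [0, 0, 0.1225, 0.5438, -0.8775, -0.085, 0.0854],
    [0, 0, 0.1225, 0.5438, -0.8775, -0.085, 0.0854],
    [0, 0, 0.1225, 0.5438, -0.8775, -0.085, 0.0854],
    [0, 0, 0.1225, 0.5438, -0.8775, -0.085, 0.0854],
  ],
)

```text
clock: 1.1
eef_pos: [315.5, -97.1, 275.5]
tcp_rot: [3.142, -0.001, -0.138]
contact_force: [1.2, 0.4, 0.2]
opening: 0.998
grasp_force: 0.0
```

```bash
python3 - <<'E'
from h import *
print(sensors.sense()["qpos"],rel([381,223,300],-.1355))
E
```

```text
[-3.03272322e-01 -1.94703308e-01  2.13532091e+00  9.57709791e-05
  1.20007026e+00  1.40553437e+00] [ 1.000e-04 -9.000e-04 -2.500e-03  2.080e-02 -3.261e-01 -2.450e-02]
```

Converted, -0.326 m / 0.8 = -0.4075, -0.025 m / 0.8 = -0.0313.

Call:
move_arm(
  motion=[
    [0, 0, 0, 0.0263, -0.4075, -0.0313, 0.0854],
    [0, 0, 0, 0.0263, -0.4075, -0.0313, 0.0854],
    [0, 0, 0, 0.0263, -0.4075, -0.0313, 0.0854],
    [0, 0, 0, 0.0263, -0.4075, -0.0313, 0.0854],
    [0, 0, 0, 0.0263, -0.4075, -0.0313, 0.0854],
    [0, 0, 0, 0.0263, -0.4075, -0.0313, 0.0854],
    [0, 0, 0, 0.0263, -0.4075, -0.0313, 0.0854],
    [0, 0, 0, 0.0263, -0.4075, -0.0313, 0.0854],
  ],
)

```text
clock: 2.1
eef_pos: [380.6, 219.7, 299.8]
tcp_rot: [3.141, 0.001, -0.138]
contact_force: [-0.4, 0.3, 1.2]
opening: 1.001
grasp_force: 0.0
```

```bash
python3 - <<'E'
from h import *
s=sensors.sense();print(s["qpos"],s["eef_pos"],s["tcp_rot"])
p,d=grab_frame("wrist");c=camera_params("wrist");print(c)
cv2.imwrite("pics/w1.png",p[:,:,::-1]);np.savez("w1.npz",p=p,d=d,K=c["camera_matrix"],T=c["world_from_camera"])
E
```

```text
[ 5.20420491e-01 -1.21031455e-02  1.92182126e+00 -4.27733438e-04
  1.23302703e+00  2.22945360e+00] [380.60373588 219.7012108  299.84637397] [ 3.14056823e+00  6.64521392e-04 -1.38095142e-01]
{'camera_matrix': array([[267.67496583,   0.        , 254.93675652],
       [  0.        , 267.67496583, 191.03827394],
       [  0.        ,   0.        ,   1.        ]]), 'world_from_camera': array([[-1.38776016e-01, -9.50756176e-01, -2.77135187e-01,
         4.51442398e+02],
       [-9.90322959e-01,  1.33594625e-01,  3.75887315e-02,
         2.07951218e+02],
       [ 1.28605273e-03,  2.79669752e-01, -9.60095399e-01,
         4.43472199e+02],
       [ 0.00000000e+00,  0.00000000e+00,  0.00000000e+00,
         1.00000000e+00]])}
```

View pics/w1.png

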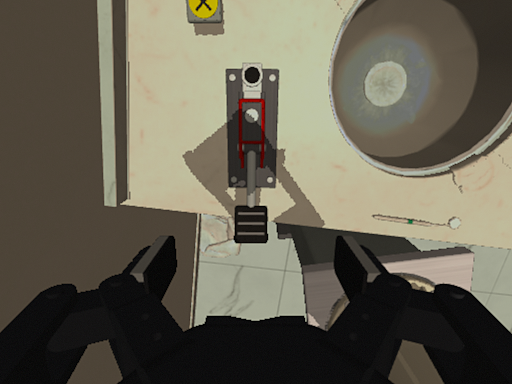

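The wrist view shows the jack square in the picture. The base plate spans columns 226–278 and rows 69–187, the saddle is at (252,75), the handle pad at (251,224), and the yellow disc is cut off at (204,3).

```bash
python3 - <<'E'
from h import *
f=np.load("w1.npz");c=dict(camera_matrix=f["K"],world_from_camera=f["T"]);p=f["p"]
h=cv2.cvtColor(p,cv2.COLOR_RGB2HSV);H,S,V=[h[...,i].astype(int) for i in range(3)]
W=cloud("w",f["d"],c)
m=((W[...,2]>4)&(W[...,2]<12)&(V<130));m[:60]=0;m[190:]=0;m[:,:215]=0;m[:,290:]=0
cn=max(cv2.findContours(m.astype(np.uint8),0,2)[0],key=cv2.contourArea)
print(cv2.minAreaRect(cn),m.sum())
b=cv2.boxPoints(cv2.minAreaRect(cn));w=ray("w",b,8,c);print(w.round(1),w.mean(0))
red=((H<8)|(H>172))&(S>150)&(V>70);red[:80]=0;red[175:]=0;red[:,:230]=0;red[:,275:]=0
cn=np.argwhere(red)[:,::-1].astype(np.float32);r=cv2.minAreaRect(cn);print(r,ray("w",cv2.boxPoints(r),78,c).round(1))
print("saddle",ray("w",[252,75],38,c),"pad",ray("w",[251,224],120,c))
E
```

```text
((266.252197265625, 128.00733947753906), (20.45734405517578, 118.59048461914062), 1.6683374643325806) 3287
[[333.  225.1   8. ]
 [514.2 194.3   8. ]
 [509.2 164.1   8. ]
 [327.1 191.    8. ]] [420.86355105 193.64677568   8.        ]
((251.0, 132.5), (69.0, 26.0), 90.0) [[472.9 226.6  78. ]
 [468.3 193.3  78. ]
 [378.6 205.   78. ]
 [383.6 240.7  78. ]]
saddle [[502.64234552 204.40402893  38.        ]] pad [[314.40037133 231.92471339 120.        ]]
```

Call:
move_arm(
  motion=[
    [0, 0, 0, 0.0563, -0.0025, 0.025, 0.0854],
    [0, 0, 0, 0.0719, -0.0038, 0.0875, 0.0854],
    [0, 0, 0, 0.0719, -0.0038, 0.1625, 0.0854],
    [0, 0, 0, 0.0719, -0.0038, 0.225, 0.0854],
    [0, 0, 0, 0.0719, -0.0038, 0.275, 0.0854],
    [0, 0, 0, 0.0719, -0.0038, 0.3125, 0.0854],
    [0, 0, 0, 0.0719, -0.0038, 0.325, 0.0854],
    [0, 0, 0, 0.0719, -0.0038, 0.325, 0.0854],
  ],
)

```text
clock: 3.15
eef_pos: [438.5, 215.5, 40.4]
tcp_rot: [3.141, 0.0, -0.138]
contact_force: [0.7, -0.4, 0.2]
opening: 0.999
grasp_force: 0.0
```

Call:
move_arm(
  motion=[
    [0, 0, 0, 0, 0, 0, 0.055],
    [0, 0, 0, 0, 0, 0, 0.045],
    [0, 0, 0, 0, 0, 0, 0.04],
    [0, 0, 0, 0, 0, 0, 0.036],
    [0, 0, 0, 0, 0, 0, 0.03],
    [0, 0, 0, 0, 0, 0, 0.03],
    [0, 0, 0, 0, 0, 0, 0.03],
    [0, 0, 0, 0, 0, 0, 0.03],
  ],
  grip_force=40,
)

```text
clock: 4.15
eef_pos: [438.7, 216.4, 40.8]
tcp_rot: [-3.141, -0.0, -0.138]
contact_force: [-1.2, -0.3, 8.5]
opening: 0.412
grasp_force: 40.0
```

```bash
python3 - <<'E'
from h import *
s=sensors.sense();print(s["eef_pos"],s["tcp_rot"])
p,d=grab_frame("wrist");c=camera_params("wrist");print(c["world_from_camera"])
cv2.imwrite("pics/w2.png",p[:,:,::-1]);np.savez("w2.npz",p=p,d=d,K=c["camera_matrix"],T=c["world_from_camera"])
E
```

```text
[438.65370772 216.41475691  40.77559213] [-3.14121026e+00 -4.01438122e-04 -1.37552135e-01]
[[-1.37667077e-01 -9.51165107e-01 -2.76283757e-01  5.09254665e+02]
 [-9.90478538e-01  1.32259723e-01  3.82051113e-02  2.04688752e+02]
 [ 2.01844496e-04  2.78912718e-01 -9.60316435e-01  1.84305120e+02]
 [ 0.00000000e+00  0.00000000e+00  0.00000000e+00  1.00000000e+00]]
```

View pics/w2.png

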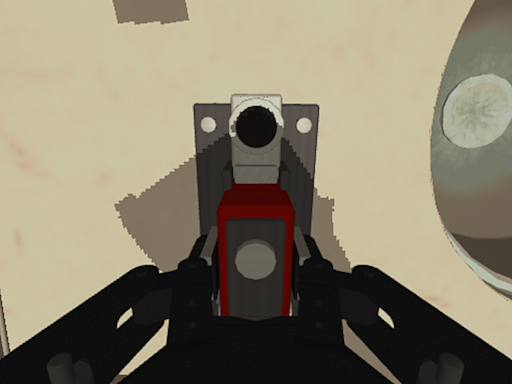

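The jack is gripped. The wrist view shows the saddle's black disc at (256,128) and the lug's front edge at the top near (150,10). I'll lift it 4 mm, move sideways into line short of the lug, then look again.

Converted, -0.06 m / 0.8 = -0.075, -0.02 m / 0.8 = -0.025.

Call:
move_arm(
  motion=[
    [0, 0, 0, 0, 0, -0.0038, 0.03],
    [0, 0, 0, 0, -0.0075, -0.0075, 0.03],
    [0, 0, 0, 0.005, -0.025, -0.0075, 0.03],
    [0, 0, 0, 0.0125, -0.0438, -0.0075, 0.03],
    [0, 0, 0, 0.0188, -0.0625, -0.0075, 0.03],
    [0, 0, 0, 0.025, -0.075, -0.0075, 0.03],
    [0, 0, 0, 0.025, -0.075, -0.0075, 0.03],
    [0, 0, 0, 0.025, -0.075, -0.0075, 0.03],
  ],
)

```text
clock: 5.2
eef_pos: [465.9, 272.5, 45.9]
tcp_rot: [3.141, 0.001, -0.137]
contact_force: [-0.5, -0.3, -8.9]
opening: 0.419
grasp_force: 41.6
```

```bash
python3 - <<'E'
from h import *
s=sensors.sense();print(s["eef_pos"],s["tcp_rot"])
p,d=grab_frame("wrist");c=camera_params("wrist");print(c["world_from_camera"][:3,3])
cv2.imwrite("pics/w3.png",p[:,:,::-1]);np.savez("w3.npz",p=p,d=d,K=c["camera_matrix"],T=c["world_from_camera"])
h=cv2.cvtColor(p,cv2.COLOR_RGB2HSV);H,S,V=[h[...,i].astype(int) for i in range(3)]
W=cloud("w",d,c)
y=((H>20)&(H<35)&(S>170)&(V>90)).astype(np.uint8)
y=cv2.morphologyEx(y,cv2.MORPH_CLOSE,np.ones((9,9)))
cn=max(cv2.findContours(y,0,2)[0],key=cv2.contourArea);e=cv2.fitEllipse(cn);print("disc",e,W[y>0].mean(0),ray("w",e[0],58,c))
b=((V<60)).astype(np.uint8);b[200:]=0;b[:, :200]=0;b[:,310:]=0
n,l,st,ce=cv2.connectedComponentsWithStats(b)
for i in range(1,n):
    if st[i,4]>300:print(st[i],ce[i],ray("w",ce[i],42,c),np.median(W[l==i],0))
E
```

```text
[465.87258026 272.50326277  45.92254191] [ 3.14074457e+00  9.04092549e-04 -1.37037431e-01]
[536.63849072 260.80538656 189.41091055]
disc ((254.60177612304688, -29.027202606201172), (86.5570068359375, 101.49278259277344), 178.85635375976562) [578.15951301 254.91707506  60.18281508] [[592.29892164 253.03911723  58.        ]]
[ 236  106   41   42 1351] [255.68837898 126.38638046] [[529.69077828 261.15678639  42.        ]] [529.82868293 261.14011854  44.39940276]
[ 200  130   34   70 1933] [215.88360062 166.96740817] [[510.88537296 286.20832188  42.        ]] [507.8277957  290.95821962  14.183678  ]
[ 277  138   33   62 1316] [292.66337386 174.58358663] [[500.63532911 244.12487686  42.        ]] [496.6786405  241.41721308  14.31636777]
```

View pics/w3.png

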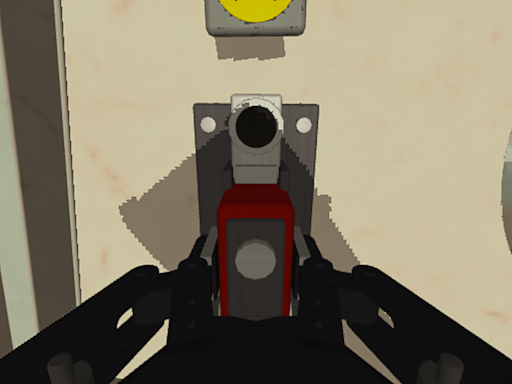

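The lug edge at row 36 is parallel to the jack, and the lug is centred on column 256, in line with the saddle at (256,126). I'll lower it 2 mm, advance 30 mm and measure again.

Converted, 0.03 m / 0.8 = 0.0375, 0.022 m / 0.8 = 0.0275.

Call:
move_arm(
  motion=[
    [0, 0, 0, 0.005, 0, 0.0025, 0.03],
    [0, 0, 0, 0.015, 0, 0.0025, 0.03],
    [0, 0, 0, 0.0275, 0, 0.0025, 0.03],
    [0, 0, 0, 0.0375, 0, 0.0025, 0.03],
    [0, 0, 0, 0.0375, 0, 0.0025, 0.03],
    [0, 0, 0, 0.0375, 0, 0.0025, 0.03],
  ],
)

```text
clock: 6.0
eef_pos: [495.9, 268.7, 44.1]
tcp_rot: [3.141, 0.001, -0.137]
contact_force: [-0.5, -0.8, -9.1]
opening: 0.418
grasp_force: 41.6
```

```bash
python3 - <<'E'
from h import *
s=sensors.sense();print(s["eef_pos"],s["tcp_rot"])
p,d=grab_frame("wrist");c=camera_params("wrist");print(c["world_from_camera"][:3,3])
cv2.imwrite("pics/w4.png",p[:,:,::-1]);np.savez("w4.npz",p=p,d=d,K=c["camera_matrix"],T=c["world_from_camera"])
h=cv2.cvtColor(p,cv2.COLOR_RGB2HSV);H,S,V=[h[...,i].astype(int) for i in range(3)]
W=cloud("w",d,c)
y=((H>20)&(H<35)&(S>170)&(V>90)).astype(np.uint8)
y=cv2.morphologyEx(y,cv2.MORPH_CLOSE,np.ones((13,13)))
cn=max(cv2.findContours(y,0,2)[0],key=cv2.contourArea);e=cv2.fitEllipse(cn);z=np.median(W[y>0][:,2]);D=ray("w",e[0],z,c)[0];print("disc",e,z,D)
b=((V<60)).astype(np.uint8);b[200:]=0;b[:, :225]=0;b[:,285:]=0
n,l,st,ce=cv2.connectedComponentsWithStats(b)
for i in range(1,n):
    if st[i,4]>300:
        q=ray("w",ce[i],np.median(W[l==i][:,2]),c)[0];print(st[i],ce[i],q,"to go tool",R.from_euler('xyz',s["tcp_rot"]).inv().apply(D-q))
E
```

```text
[495.8579712  268.66623384  44.05659166] [ 3.14126876e+00  5.93691760e-04 -1.37425625e-01]
[566.49159295 257.09217937 187.52169831]
disc ((255.50250244140625, 50.52366256713867), (82.03977966308594, 91.98863220214844), 179.63601684570312) 59.84063198067223 [592.04324417 253.18189887  59.84063198]
[234  54  44  24 318] [255.61006289  65.16037736] [586.23726471 253.93767509  60.33155117] to go tool [ 5.85506724 -0.04688841  0.48742801]
[ 236  103   41   45 1380] [255.61884058 125.90869565] [559.95742562 257.4979043   42.53690327] to go tool [ 32.36429765  -0.11462283 -17.32298422]
[225 131   9  60 407] [228.06142506 162.71744472] [541.25724835 276.14229152  34.25726063] to go tool [ 53.43740871  15.794867   -25.6099867 ]
```

View pics/w4.png

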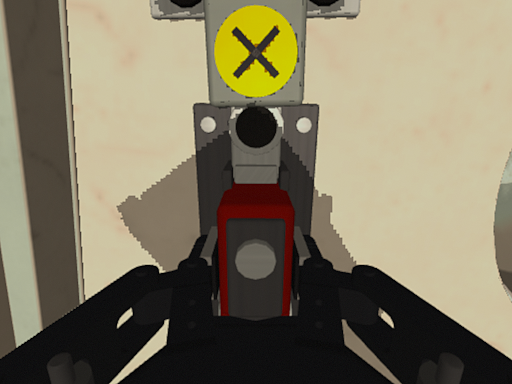

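Converted, 0.0325 m / 0.8 = 0.0406, 0.027 m / 0.8 = 0.0338.

Call:
move_arm(
  motion=[
    [0, 0, 0, 0.01, 0, 0, 0.03],
    [0, 0, 0, 0.0225, 0, 0, 0.03],
    [0, 0, 0, 0.0338, 0, 0, 0.03],
    [0, 0, 0, 0.0406, 0, 0, 0.03],
    [0, 0, 0, 0.0406, 0, 0, 0.03],
    [0, 0, 0, 0.0406, 0, 0.0025, 0.03],
    [0, 0, 0, 0.0406, 0, 0.0044, 0.03],
    [0, 0, 0, 0.0406, 0, 0.005, 0.03],
  ],
)

```text
clock: 7.05
eef_pos: [527.9, 264.3, 40.8]
tcp_rot: [3.141, 0.001, -0.137]
contact_force: [-6.3, -3.8, 8.0]
opening: 0.419
grasp_force: 43.5
```

Call:
move_arm(
  motion=[
    [0, 0, 0, 0, 0, 0, 0.04],
    [0, 0, 0, 0, 0, 0, 0.06],
    [0, 0, 0, 0, 0, 0, 0.07],
    [0, 0, 0, 0, 0, 0, 0.07],
    [0, 0, 0, 0, 0, 0, 0.07],
    [0, 0, 0, 0, 0, 0, 0.07],
  ],
)

```text
clock: 7.8
eef_pos: [528.4, 264.4, 40.2]
tcp_rot: [3.142, 0.0, -0.137]
contact_force: [0.1, -0.5, -0.1]
opening: 0.818
grasp_force: 0.0
```

```bash
python3 - <<'E'
from h import *
s=sensors.sense();print(s["eef_pos"],s["tcp_rot"],s["contact_force"])
p,d=grab_frame("wrist");c=camera_params("wrist")
cv2.imwrite("pics/w5.png",p[:,:,::-1]);np.savez("w5.npz",p=p,d=d,K=c["camera_matrix"],T=c["world_from_camera"])
E
```

```text
[528.38153985 264.3892509   40.17564531] [ 3.14158673e+00  1.43705520e-05 -1.37257287e-01] [ 0.10037885 -0.47045672 -0.06799241]
```

View pics/w5.png

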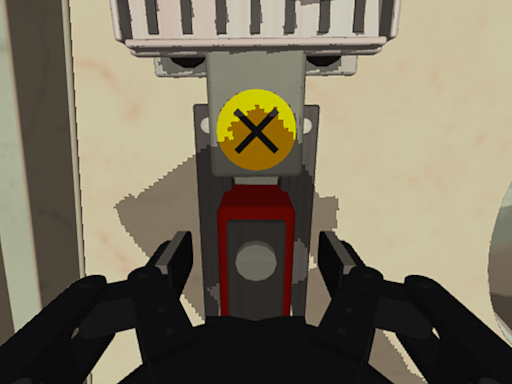

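The disc with its cross sits at (256,130), centred over the toe. The jack is straight and flat, and the fingers are off it. Next I go straight up, back over the handle pad, and shut the fingers.

Converted, -0.13 m / 0.8 = -0.1625, -0.125 m / 0.8 = -0.1563.

Call:
move_arm(
  motion=[
    [0, 0, 0, 0, 0, -0.0375, 0.07],
    [0, 0, 0, 0, 0, -0.0875, 0.07],
    [0, 0, 0, 0, 0, -0.1375, 0.07],
    [0, 0, 0, -0.0375, 0, -0.1625, 0.0],
    [0, 0, 0, -0.0938, 0, -0.1625, 0.0],
    [0, 0, 0, -0.1438, 0, -0.1625, 0.0],
    [0, 0, 0, -0.1563, 0, -0.1625, 0.0],
    [0, 0, 0, -0.1563, 0, -0.1625, 0.0],
  ],
)

```text
clock: 8.85
eef_pos: [404.6, 281.8, 170.5]
tcp_rot: [-3.141, -0.001, -0.136]
contact_force: [-0.1, 0.0, -0.3]
opening: 0.0
grasp_force: 0.0
```

```bash
python3 - <<'E'
from h import *
s=sensors.sense();print(s["eef_pos"],s["tcp_rot"],s["opening"],s["qpos"])
p,d=grab_frame("top");W=cloud("top",d)
k=(W[...,2]>95)&(W[...,2]<135)&(abs(W[...,0]-400)<50)&(abs(W[...,1]-279)<50);print(k.sum(),W[k].mean(0) if k.any() else 0)
p,d=grab_frame("scene");x=p[140:260,120:300];cv2.imwrite("pics/s6.png",cv2.resize(x[:,:,::-1],None,fx=4,fy=4,interpolation=cv2.INTER_CUBIC))
E
```

```text
[404.62795846 281.76203867 170.46598084] [-3.14121082e+00 -6.65357150e-04 -1.36203494e-01] 0.0001447257856349885 [ 6.05345484e-01  2.21358470e-01  1.97013032e+00 -2.06422439e-04
  9.49355318e-01  2.31246530e+00]
150 [418.03802699 276.99628829 111.45669706]
```

View pics/s6.png

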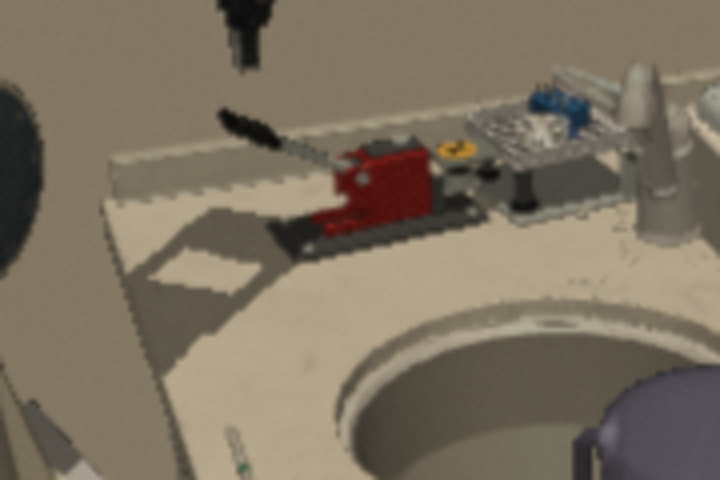

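The crop shows the jack standing flat with its handle up, and the closed fingertips (245,70) directly above the rubber pad (250,125). Next comes the trial stroke.

Converted, 0.099 m / 0.8 = 0.1238, -0.0195 m / 0.8 = -0.0244.

Call:
move_arm(
  motion=[
    [0, 0, 0, 0, 0.0025, 0.0313, 0.0],
    [0, 0, 0, 0, 0.0025, 0.0525, 0.0],
    [0, 0, 0, -0.005, 0.0025, 0.0688, 0.0],
    [0, 0, 0, -0.0113, 0.0025, 0.085, 0.0],
    [0, 0, 0, -0.0175, 0.0025, 0.1, 0.0],
    [0, 0, 0, -0.0225, 0.0025, 0.1138, 0.0],
    [0, 0, 0, -0.0244, 0.0025, 0.1213, 0.0],
    [0, 0, 0, -0.0244, 0.0025, 0.1238, 0.0],
  ],
)

```text
clock: 9.95
eef_pos: [385.6, 282.8, 71.3]
tcp_rot: [-3.141, -0.001, -0.137]
contact_force: [1.6, 1.4, 5.6]
opening: 0.002
grasp_force: 2.5
```

Converted, 0.002 m / 0.8 = 0.0025, 0.001 m / 0.8 = 0.0013.

Call:
move_arm(
  motion=[
    [0, 0, 0, 0, 0, 0.0013, 0.0],
    [0, 0, 0, 0, 0, 0.0019, 0.0],
    [0, 0, 0, 0, 0, 0.0025, 0.0],
    [0, 0, 0, 0, 0, 0.0025, 0.0],
  ],
)

```text
clock: 10.45
eef_pos: [385.5, 282.8, 70.1]
tcp_rot: [-3.14, -0.001, -0.137]
contact_force: [1.6, 1.1, 12.8]
opening: 0.001
grasp_force: 6.4
```

```bash
cat > m.py <<'E'
from h import *
s=sensors.sense();print(s["eef_pos"],s["contact_force"])
p,d=grab_frame("top");W=cloud("top",d);h=cv2.cvtColor(p,cv2.COLOR_RGB2HSV);H,S,V=[h[...,i].astype(int) for i in range(3)]
y=(H>20)&(H<35)&(S>140)&(V>70);y[:155]=0;y[180:]=0;y[:,:150]=0;y[:,185:]=0
print("disc z",np.median(W[y],0),W[y].mean(0),y.sum(),np.argwhere(y).mean(0))
E
python3 m.py
```

```text
[385.50235494 282.78101031  70.11795425] [ 1.64969002  1.09201942 12.81917181]
disc z [592.70356348 255.25677108  72.76187674] [590.67468541 250.94194314  91.24436428] 113 [163.87610619 164.65486726]
```

The stop is reached at 12.8 N, and the disc has risen about 13 mm. I'll let the handle come up, check it, then do the second stroke.

Converted, -0.08 m / 0.8 = -0.1, -0.065 m / 0.8 = -0.0813.

Call:
move_arm(
  motion=[
    [0, 0, 0, 0.0025, 0, -0.0125, 0.0],
    [0, 0, 0, 0.0075, 0, -0.0275, 0.0],
    [0, 0, 0, 0.0138, 0, -0.0438, 0.0],
    [0, 0, 0, 0.02, 0, -0.06, 0.0],
    [0, 0, 0, 0.0244, 0, -0.0813, 0.0],
    [0, 0, 0, 0.0244, 0, -0.1, 0.0],
    [0, 0, 0, 0.0244, 0, -0.1, 0.0],
    [0, 0, 0, 0.0244, 0, -0.1, 0.0],
  ],
)

```text
clock: 11.5
eef_pos: [403.9, 279.3, 148.9]
tcp_rot: [3.141, 0.0, -0.137]
contact_force: [-0.4, 0.2, -0.2]
opening: -0.002
grasp_force: 0.0
```

```bash
python3 m.py; python3 - <<'E'
from h import *
p,d=grab_frame("scene");W=cloud("scene",d)
k=(W[...,2]>60)&(W[...,2]<145)&(abs(W[...,0]-395)<35)&(abs(W[...,1]-280)<35);print(k.sum(),W[k].mean(0),W[k].min(0),W[k].max(0))
x=p[140:260,120:300];cv2.imwrite("pics/s7.png",cv2.resize(x[:,:,::-1],None,fx=4,fy=4,interpolation=cv2.INTER_CUBIC))
E
```

```text
[403.91559318 279.32189059 148.89352644] [-0.39078444  0.16231512 -0.21339758]
disc z [591.19214904 255.58181441  58.00421455] [590.93021511 255.93416692  58.14179322] 110 [165.09090909 165.62727273]
94 [398.39216724 271.20090783 120.15517477] [377.1221433  253.90237639  95.03344347] [429.53802665 300.91368751 134.45015223]
```

View pics/s7.png

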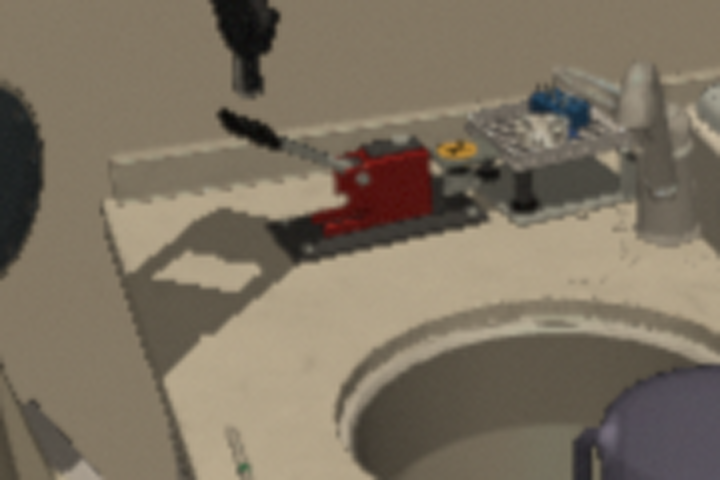

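The handle is fully up (pad at 250,125, as before), the stand is back down and the jack hasn't moved. Second stroke.

Converted, 0.08 m / 0.8 = 0.1, 0.079 m / 0.8 = 0.0988.

Call:
move_arm(
  motion=[
    [0, 0, 0, 0, 0, 0.0225, 0.0],
    [0, 0, 0, -0.0038, 0, 0.0388, 0.0],
    [0, 0, 0, -0.01, 0, 0.0563, 0.0],
    [0, 0, 0, -0.0163, 0, 0.0725, 0.0],
    [0, 0, 0, -0.0225, 0, 0.0875, 0.0],
    [0, 0, 0, -0.0244, 0, 0.0963, 0.0],
    [0, 0, 0, -0.0244, 0, 0.0988, 0.0],
    [0, 0, 0, -0.0244, 0, 0.1, 0.0],
  ],
)

```text
clock: 12.6
eef_pos: [385.3, 282.6, 69.7]
tcp_rot: [-3.141, -0.0, -0.137]
contact_force: [-2.0, -0.1, 16.8]
opening: -0.006
grasp_force: 8.6
```

Call:
move_arm(
  motion=[
    [0, 0, 0, 0, 0, 0, 0.0],
    [0, 0, 0, 0, 0, 0, 0.0],
    [0, 0, 0, 0, 0, 0, 0.0],
    [0, 0, 0, 0, 0, 0, 0.0],
  ],
)

```text
clock: 13.1
eef_pos: [385.3, 282.6, 70.0]
tcp_rot: [-3.141, -0.001, -0.137]
contact_force: [-0.2, -1.9, 14.3]
opening: 0.002
grasp_force: 7.2
```

```bash
python3 m.py
```

```text
[385.32075673 282.63492641  69.95781605] [-0.20795169 -1.91513479 14.33425329]
disc z [592.43767084 255.101983    71.7291508 ] [592.70935067 255.3563893   71.86659716] 114 [163.90350877 164.70175439]
```

```bash
python3 -c "
from rig import order;print(order.sign_off())"
```

```text
the job is handed in; nothing more can be done
None
```

The job is handed in: the jack stands flat under the lift pad, the trial stroke and release are done, and the arm is holding the handle on its stop at about 14 N with the front of the stand up about 13 mm; sign-off gave no verdict.

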